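# Seat the block in the drilling jig

## Robot

A 6-joint arm with a two-finger parallel gripper is mounted at the origin on a cart in front of the work surface, level with it; the furniture and walls round the work are solid. World frame = base frame: x ahead of the robot, y to its left, z up, the work surface at z = 0. Lengths are in m, angles in rad, forces in N, time in s.
With the tool pointing down it reaches from about 0.35 to 0.85 m from the base axis. Payload 8.1 kg.
Tool frame: the origin (TCP) lies at the centre of the arm's flange, where the gripper is bolted on; the fingertips stand 186 mm ahead of it and the grasp point (between the pads) lies 167 mm ahead of it; z points along the fingers, y is the line along which they close (so a half turn about z gives the same grasp; the last joint's range is limited). The gripper opens to 93 mm and grips with 3 to 60 N. Pads are 15 mm wide; open, the fingers measure 128 mm over their backs; the gripper's body (75 mm by 188 mm) begins 65 mm behind the grasp point.
Start: joints at [-1.311, 0.13, 1.488, -0, 1.523, -0.085], TCP at [0.203, -0.565, 0.405] pointing down, gripper open.
Joint ranges: [-2.96, 2.96], [-0.89, 2.26], [0.02, 2.5], [-1.34, 4.48], [0, 2.73], [-2.66, 2.66]. Speed limits (rad/s): [2.39, 2.39, 2.79, 3.14, 3.14, 3.14].

## Interface

Orientations are given as a rotation vector (axis times angle).
In Python, from plant import robot gives the robot as it stands.
- The arm moves only by the tool apply_moves, never from a script. Its argument "series" is a list of rows, each a list of 2 entries, a list of its own where there are three numbers: the shift along the tool's x, y, z in mm, then the turn, a rotation vector about the tool's x, y, z in rad. A call has 1 to 12 rows; each row shifts and turns the commanded pose from where the row before left it, along the tool's axes as they then stand; what a row does not reach is not made up. A row lasts 1/12 s, in which the tool goes at most 41.7 mm and 7.16 degrees, less where a joint would pass 70% of its speed; a pose out of reach is approached as far as the arm can. A call is refused whole if a number of a shift passes 41.7 or a number of a turn 0.125, either way. A call with a gripper value outside its range is refused whole. "claw" is the opening, from 0 (shut) to 1 (fully open), set as the call begins (left out, the last holds). The fingers move at their own pace and stop on an object; "newtons" is the grip in N (left out, the last holds). Time passes only in rows, so rows that do not move let the fingers close. It gives the time, the measured TCP pose, the force, the opening and the grip force at its end, in the units of the state.
- robot.read_state(): the state, without advancing time (a new reading comes with each control period).
- robot.read_camera(name): name is "scene" or "top" or "wrist"; returns (picture, depth): 384x512x3 uint8, blue, green, red; 384x512 float32, m along the optical axis (not along the pixel's ray), 0 where there is no reading.
- robot.calibration(name): a dict with "fx", "fy", "cx", "cy" (pixels), "extrinsics" (4x4, takes a point from world to camera coordinates). Camera axes: x right, y down, z forward; pixel columns grow to the right and rows downward; lengths in m; the calibration is good to about 2 mm. A picture is of the moment at which its call begins: read the wrist's pose just before it. calibration takes no time and is no camera call; for the wrist camera it gives the pose at the moment of the call.
- robot.close_job(): hands the job in; it is judged then, once.
The state is a dict: "t": time; "q": joint angles; "dq": joint speeds; "joint_torque": joint torques, N m; "tool_pos": TCP position; "orientation": TCP orientation; "force": force on the tool from outside, world axes, zero at the start; "wrist_torque": the same for the moment, N m; "opening": finger opening in m; "gripper_force": force on a finger pad.
Only numpy, scipy, OpenCV 4.12 (cv2) and the standard library are available. Lean on these libraries where they do the work, as an engineer would, in place of code of your own. Each camera call takes 0.05 s, during which the arm holds its last target. There are 200 camera calls.

## Task

Get the drilled wooden block ready in the jig by pushing only, with nothing gripped or lifted: push the block across the bench until its long side lies flat against the jig's fence, then push the sliding keeper along the fence until the block is trapped, with no gaps, between the keeper and the end stop. Leave the other things on the bench where they lie and finish clear of everything.

Things in the scene. Friction and masses are not known exactly. Their poses are not given: they have to be found in the camera images.
- wood_block: the work: a plain rectangular wooden block with drilled holes in its top, 42 mm (its x) by 110 mm (its y) by 30 mm high, about 0.1 kg, loose on the bench on the robot's side of the fence. Origin at the centre of its underside, z up. Either long side may go to the fence and either end to the stop
- jig: the jig, screwed to the bench and open below: the block slides on the bench top itself. Origin at bench height on the fence's front face; x points away from the robot, square into the fence; y along the fence to the left, towards the end stop. Fence: straight aluminium bar, front face at x = 0, 25 mm thick, 25 mm high, y = -195 to +165 mm. A fully seated block has its centre at x = -21, y = +85 mm
- stop_face (a point): middle of the working face of the end stop: a steel bar at the fence's left end, square to the fence, 22 mm thick, 25 mm high, reaching 55 mm from the fence towards the robot. The face looks to -y and lies at jig y = +140 mm. Axes as the jig's
- keeper (a joint): place (m) of the sliding keeper along the fence; grows towards the stop. At value q its working face is at jig y = -130 mm + q, its back 20 mm behind. It slides against about 4 N of friction and stays where left. Travel -0.01 to 0.19; starts at 0 to 0.05; touches a seated block at 0.160
- keeper_face (a point): middle of the keeper's working face (looks to +y). The keeper is a steel saddle riding on the fence, 20 mm thick along it; its jaw hangs in front of the fence over jig x = -48 to -2 mm, 3 to 29 mm above the bench; the saddle on top spans x = -48 to +32 mm, 27 to 37 mm high. Axes as the jig's
- keeper_tab (a point): middle of the back (-y) face of the keeper's upright tab, the place to push: a dark steel plate square to the fence, 36 mm wide across the fence, 10 mm thick, standing from 37 to 72 mm above the bench, its back face 15 mm behind the working face. This point is at jig x = -10 mm, 55 mm above the bench. Axes as the jig's
- nut_m16: bystander: the large bright nut lying flat, 31x35x14 mm, on the robot's side of the fence to the right of the block; origin at the centre of its underside
- bolt_m12: bystander: bolt lying down, 20x77x23 mm (y along it), on the robot's side of the end stop; origin under its centre
- marker: bystander: marker pen, 16x132x16 mm (y along it), lying behind the fence; origin under its centre
- spanner_10: bystander: small spanner, 19x155x8 mm (y along it), nearest the robot on the right; origin under its centre
- tape_measure: bystander: tape measure standing upright, 36x84x62 mm, to the left of the jig; origin under its centre
Mind the look-alikes: they are no part of the job. There is more than one size of the wood_block; the job needs the larger.

How it is judged:
At the end, for the whole second after the job is handed in: The block stands flat on the bench at rest, its long side within 3 mm of the fence and parallel to it within 0.04 rad, its end within 3 mm of the end stop, and the keeper is within 3 mm of its place against the block's other end (joint over 0.157) (x of wood_block in the frame of jig between -0.024 and -0.018 m and angle between the x axis of wood_block and the x axis of jig, either way round below 0.04 rad and y of wood_block in the frame of jig between 0.082 and 0.088 m and value of joint keeper above 0.157 m and height (world z) of wood_block below 0.004 m and linear speed of wood_block below 0.01 m/s); the robot touches nothing.
It fails at once if the block is lifted or tipped (height (world z) of wood_block above 0.008 m or angle between wood_block's own z axis and vertical above 0.2 rad).
It fails at once if another thing on the bench is moved by more than 20 mm (distance of any of nut_m16, bolt_m12, marker, spanner_10, tape_measure from where it was at the start of the episode above 0.02 m).
It also fails if it takes over 51 s, if anything falls off the work surface, if the arm or the gripper's body presses on something with over 40 N, if the wrist force passes 120 N, or if a joint passes its speed limit or range.

## Working session

There is one attempt and no reset: what is moved stays moved. The work goes in short steps, Python scripts to look and compute and a tool call to move; the robot and the scene stay as the last step left them, time stands still between calls to the robot, and variables do not carry over. Pictures are saved under pics/ and viewed, at most 10 in all, crops included, and the job is handed in when it is done.

Besides the shell and the picture viewer there is one more tool, called after ">>>" as name(argument=value, ...), one argument or row to a line, values as JSON. apply_moves: Moves the arm, as the interface text tells. Its arguments: {"type":"object","properties":{"series":{"type":"array"},"claw":{"type":"number"},"newtons":{"type":"number"}},"required":["series"]}

```bash
mkdir -p pics; cat > h.py <<'E'
import numpy as np, cv2
from plant import robot
from scipy.spatial.transform import Rotation as R
def ray(name,uv,z,c=None):
    c=c or robot.calibration(name); E=np.array(c["extrinsics"]); uv=np.atleast_2d(uv).astype(float)
    d=np.c_[(uv[:,0]-c["cx"])/c["fx"],(uv[:,1]-c["cy"])/c["fy"],np.ones(len(uv))]@E[:3,:3]
    o=-E[:3,:3].T@E[:3,3]
    return o+d*((z-o[2])/d[:,2])[:,None]
def cloud(name,dep,c=None):
    c=c or robot.calibration(name); E=np.array(c["extrinsics"])
    v,u=np.mgrid[:dep.shape[0],:dep.shape[1]]
    p=np.stack([(u-c["cx"])/c["fx"]*dep,(v-c["cy"])/c["fy"]*dep,dep],-1)
    return (p-E[:3,3])@E[:3,:3]
E
python3 - <<'E'
from h import *
s=robot.read_state(); print(s["t"],s["tool_pos"],s["orientation"],s["opening"])
for n in ["top","scene"]:
    im,d=robot.read_camera(n); cv2.imwrite(f"pics/{n}0.png",im); np.save(n+"0.npy",d)
    c=robot.calibration(n);E=np.array(c["extrinsics"]);print(n,c["fx"],-E[:3,:3].T@E[:3,3],E[:3,:3].round(2).tolist())
E
```

```text
0.0 [ 0.20274897 -0.56445015  0.4036881 ] [-3.09318236e+00 -5.38521292e-01  2.44829206e-04] 0.0928877279810223
top 350.8787721563869 [0.42978126 0.05434991 1.04351565] [[-0.0, -1.0, -0.01], [-0.99, 0.01, -0.12], [0.12, 0.01, -0.99]]
scene 409.6433754966938 [-0.14441955 -0.52411147  0.67389451] [[0.67, -0.75, 0.02], [-0.39, -0.37, -0.84], [0.64, 0.55, -0.54]]
```

View pics/top0.png

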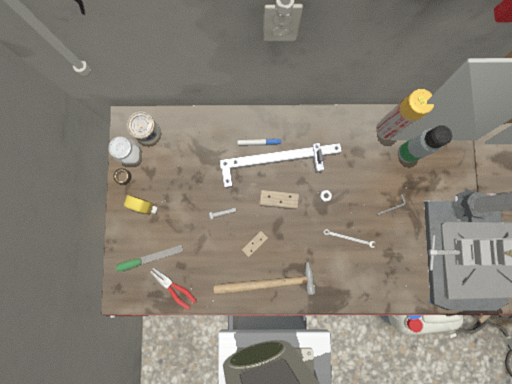

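View pics/scene0.png

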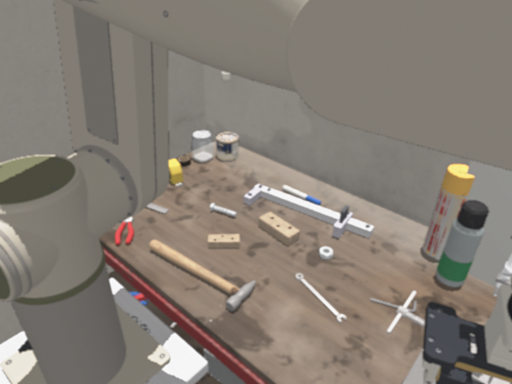

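The top view shows two drilled blocks: a larger one at (279,199) and a smaller one at (255,243). I choose the larger. The fence runs from (222,163) to (340,148), the stop is at (227,176), the keeper at (319,157), the nut at (326,196) and the bolt at (222,213). Next I measure these and check the choice in one crop.

```bash
python3 - <<'E'
from h import *
im=cv2.imread("pics/top0.png"); d=np.load("top0.npy"); P=cloud("top",d)
hsv=cv2.cvtColor(im,cv2.COLOR_BGR2HSV)
x0,y0,x1,y1=205,130,355,260
cv2.imwrite("pics/crop1.png",cv2.resize(im[y0:y1,x0:x1],None,fx=5,fy=5,interpolation=cv2.INTER_CUBIC)[:600])
for nm,(a,b,e,f),lo,hi,zt in [("block",(250,180,310,218),(8,40,130),(30,255,255),.03),("small",(235,225,275,262),(8,40,130),(30,255,255),.03),
  ("white",(210,138,350,190),(0,0,175),(180,45,255),.025),("nut",(316,186,336,206),(0,0,170),(180,60,255),.014)]:
    m=np.zeros(im.shape[:2],np.uint8); m[b:f,a:e]=cv2.inRange(hsv,lo,hi)[b:f,a:e]
    cs,_=cv2.findContours(m,0,2); c=max(cs,key=cv2.contourArea)
    w=ray("top",c[:,0,:],zt)[:,:2]; r=cv2.minAreaRect((w*1000).astype(np.float32)); print(nm,r,cv2.boxPoints(r).round().tolist())
    print("  z med",np.median(P[m>0][:,2]))
# fence by depth: z in 0.018..0.03
z=P[...,2]; 
for lab,lo,hi in [("fence",.016,.031),("keeper",.045,.08)]:
    m=(z>lo)&(z<hi); m[:138]=0;m[180:]=0;m[:,:210]=0;m[:,350:]=0
    v,u=np.nonzero(m); q=P[m]; print(lab,len(u),u.min(),u.max(),v.min(),v.max(),q.mean(0))
E
```

```text
block ((530.2769165039062, -20.20880126953125), (172.11131286621094, 107.87356567382812), 89.68460083007812) [[476.0, -106.0], [584.0, -107.0], [585.0, 66.0], [477.0, 66.0]]
  z med 2.1303477426778317e-05
small ((402.9566345214844, 53.456077575683594), (111.84452819824219, 101.77864837646484), 89.79280853271484) [[352.0, -2.0], [454.0, -3.0], [454.0, 109.0], [352.0, 110.0]]
  z med -0.0005325331065000812
white ((636.749755859375, -27.314971923828125), (81.87774658203125, 361.4732666015625), 9.71625804901123) [[566.0, 144.0], [627.0, -212.0], [708.0, -199.0], [647.0, 158.0]]
  z med 0.024011339896112236
nut ((541.2449951171875, -156.5565643310547), (32.50075912475586, 29.63631248474121), 89.69828796386719) [[526.0, -173.0], [556.0, -173.0], [556.0, -140.0], [527.0, -140.0]]
  z med 0.0127745705135748
fence 1140 220 340 139 179 [ 0.65482053 -0.00538804  0.02387465]
keeper 68 317 323 148 161 [ 0.65074217 -0.13285147  0.06556762]
```

View pics/crop1.png

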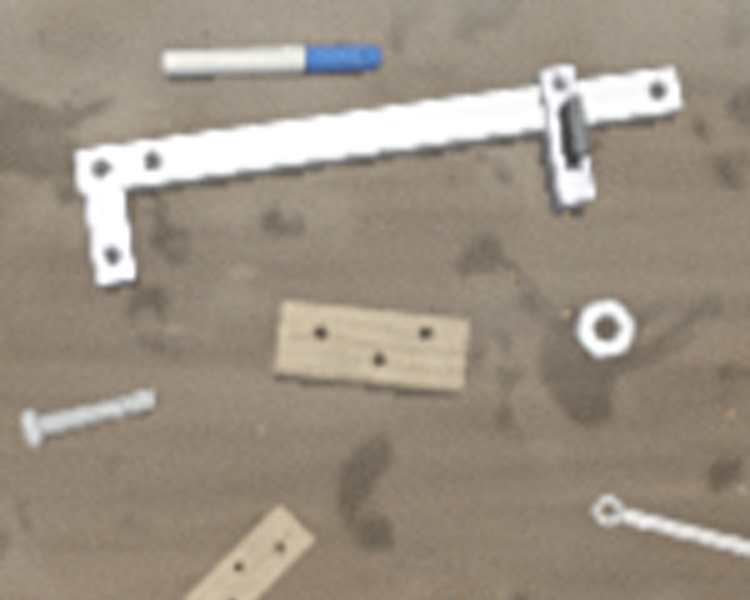

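The crop confirms the larger block: holes at crop (320,332), (378,358) and (425,332), with corners at (285,302), (470,320), (463,390) and (277,375). The keeper's dark tab is at crop (573,132). Next I get precise edges from height masks.

```bash
python3 - <<'E'
from h import *
im=cv2.imread("pics/top0.png"); d=np.load("top0.npy"); P=cloud("top",d)
hsv=cv2.cvtColor(im,cv2.COLOR_BGR2HSV); z=P[...,2]
def box(lo,a,b,e,f,zt):
    m=np.zeros(z.shape,np.uint8); m[b:f,a:e]=(z[b:f,a:e]>lo)*255
    c=max(cv2.findContours(m,0,2)[0],key=cv2.contourArea)
    r=cv2.minAreaRect((ray("top",c[:,0,:],zt)[:,:2]*1000).astype(np.float32)); print(r,cv2.boxPoints(r).round().tolist(), np.median(z[m>0]))
box(.015,250,180,312,220,.03)
box(.005,200,200,245,225,.012)
box(.005,316,186,336,206,.014)
box(.015,240,225,272,262,.03)
# crop corner picks
pk=np.array([[277,302],[470,320],[463,390],[277,375],[130,190],[545,133],[122,190],[134,278],[680,105],[78,190]],float)
print(ray("top",(pk+.5)/5+[205,130]-.5,.03)[:4].round(4)); print(ray("top",(pk+.5)/5+[205,130]-.5,.025)[4:].round(4))
# front edge: per column lowest white row, subpixel on gray
g=cv2.GaussianBlur(im,(3,3),0).min(2).astype(float)
pts=[]
for u in range(236,312):
    v0=int(round(np.interp(u,[231,314],[168,156.6])))
    col=g[v0-5:v0+6,u]; t=(col[:3].mean()+col[-3:].mean())/2
    i=np.nonzero((col[:-1]>=t)&(col[1:]<t))[0][-1]; pts.append([u,v0-5+i+(col[i]-t)/(col[i]-col[i+1])])
w=ray("top",pts,.025)[:,:2]; l=cv2.fitLine((w*1000).astype(np.float32),cv2.DIST_HUBER,0,.01,.01).ravel(); print("front",l, np.arctan2(l[1],l[0]))
pts=[]
for v in range(171,184):
    u0=int(round(229.5+(v-168)*.14)); col=g[v,u0-4:u0+8]; t=(col[:4].max()+col[-3:].mean())/2
    i=np.nonzero((col[:-1]>=t)&(col[1:]<t))[0][-1]; pts.append([u0-4+i+(col[i]-t)/(col[i]-col[i+1]),v])
w=ray("top",pts,.025)[:,:2]; l=cv2.fitLine((w*1000).astype(np.float32),cv2.DIST_HUBER,0,.01,.01).ravel(); print("stop",l)
m=(z>.045)&(z<.08); m[:138]=0;m[180:]=0;m[:,:210]=0;m[:,350:]=0
print(P[m].round(3)[::6])
E
```

```text
((528.7411499023438, -18.32729721069336), (109.55503845214844, 44.921165466308594), 83.93988800048828) [[501.0, -70.0], [545.0, -75.0], [557.0, 34.0], [512.0, 39.0]] 0.029125607892115764
((490.1510314941406, 146.48822021484375), (19.002748489379883, 76.45004272460938), 10.530352592468262) [[474.0, 182.0], [488.0, 107.0], [506.0, 111.0], [493.0, 186.0]] 0.015191128296051928
((541.2451171875, -156.59646606445312), (32.5805549621582, 29.635637283325195), 89.6982192993164) [[526.0, -173.0], [556.0, -173.0], [556.0, -140.0], [527.0, -140.0]] 0.01339648098981009
((401.9309387207031, 52.62207794189453), (28.18156623840332, 74.64639282226562), 44.47792434692383) [[366.0, 69.0], [418.0, 16.0], [438.0, 36.0], [386.0, 89.0]] 0.020207593522992458
[[ 0.5551  0.0366  0.03  ]
 [ 0.544  -0.0754  0.03  ]
 [ 0.5033 -0.0705  0.03  ]
 [ 0.5125  0.0369  0.03  ]]
[[ 0.6228  0.1227  0.025 ]
 [ 0.6556 -0.1227  0.025 ]
 [ 0.6228  0.1274  0.025 ]
 [ 0.5703  0.1202  0.025 ]
 [ 0.672  -0.2029  0.025 ]
 [ 0.6229  0.1534  0.025 ]]
front [ 1.3732196e-01 -9.9052644e-01  6.4249646e+02 -4.2313828e+00] -1.4330391
stop [9.8592424e-01 1.6719277e-01 5.9320801e+02 1.2218307e+02]
[[ 0.67  -0.131  0.068]
 [ 0.667 -0.128  0.053]
 [ 0.662 -0.128  0.066]
 [ 0.658 -0.131  0.068]
 [ 0.654 -0.133  0.072]
 [ 0.652 -0.133  0.071]
 [ 0.648 -0.132  0.075]
 [ 0.645 -0.135  0.074]
 [ 0.643 -0.138  0.071]
 [ 0.642 -0.131  0.047]
 [ 0.64  -0.132  0.046]
 [ 0.634 -0.134  0.06 ]]
```

```bash
cat >> h.py <<'E'
O=np.array([.6436,-.0121]); YAW=.138
X=np.array([np.cos(YAW),np.sin(YAW)]); Y=np.array([-X[1],X[0]])
def J2W(x,y): return O+X*x/1000+Y*y/1000
def W2J(p): r=(np.asarray(p)[...,:2]-O)*1000; return np.stack([r@X,r@Y],-1)
def st():
    s=robot.read_state(); T=R.from_rotvec(s["orientation"]); M=T.as_matrix()
    a=np.arctan2(M[1,1],M[0,1])-np.arctan2(Y[1],Y[0]); a=(a+np.pi/2)%np.pi-np.pi/2  # tool y vs jig y
    print("t %.2f"%s["t"],"tool",s["tool_pos"].round(4),"jig",W2J(s["tool_pos"]).round(1),"yaw err",round(a,3),"tilt",M[:,2].round(3),"F",s["force"].round(1),"open",round(s["opening"],4))
    return s,M
def to(x,y,z):
    s,M=st(); d=np.r_[J2W(x,y),z]-s["tool_pos"]; print("tool shift mm",(M.T@d*1000).round(1)); return s,M
E
python3 - <<'E'
from h import *
s,M=to(-162,9,.30); print(M.round(3)); a=np.arctan2(M[1,1],M[0,1])-np.arctan2(Y[1],Y[0]); print(a)
a=(a+np.pi/2)%np.pi-np.pi/2
# after turning about tool z first (tool z down -> turn +a), shift in the aligned frame
T=R.from_matrix(M)*R.from_rotvec([0,0,a]); Mn=T.as_matrix(); print("aligned y",Mn[:,1],"turn",a,"shift",(Mn.T@(np.r_[J2W(-162,9),.30]-s["tool_pos"])*1000).round(1))
E
```

```text
t 0.10 tool [ 0.2028 -0.5645  0.4038] jig [-512.6 -486.5] yaw err 0.207 tilt [-0.     0.002 -1.   ] F [ 0.7 -0.  -0.3] open 0.0931
tool shift mm [ 444.9 -412.8  104.5]
[[ 0.941  0.338 -0.   ]
 [ 0.338 -0.941  0.002]
 [ 0.    -0.002 -1.   ]]
-2.9347828175532173
aligned y [ 0.13756191 -0.99049173 -0.00168837] turn 0.20680983603657577 shift [ 350.7 -495.3  104.5]
```

>>> apply_moves(
  series=[
    [[0,0,0],[0,0,0.1035]],
    [[0,0,0],[0,0,0.1035]],
    [[22,-31,0],[0,0,0]],
    [[22,-31,0],[0,0,0]],
    [[22,-31,0],[0,0,0]],
    [[22,-31,0],[0,0,0]],
    [[22,-31,0],[0,0,0]],
    [[22,-31,0],[0,0,0]],
    [[22,-31,0],[0,0,0]],
    [[22,-31,0],[0,0,0]],
    [[22,-31,0],[0,0,0]],
    [[22,-31,0],[0,0,0]],
  ],
  claw=0.65,
)

```text
t: 1.1
tool_pos: [0.3784, -0.2256, 0.4045]
orientation: [-3.134, -0.216, 0.0]
force: [0.6, 0.0, -0.5]
opening: 0.0601
gripper_force: 0.0
```

>>> apply_moves(
  series=[
    [[22,-31,12],[0,0,0]],
    [[22,-31,12],[0,0,0]],
    [[22,-31,12],[0,0,0]],
    [[22,-31,12],[0,0,0]],
    [[22,-31,12],[0,0,0]],
    [[22,-31,12],[0,0,0]],
    [[0,0,0],[0,0,0]],
    [[0,0,0],[0,0,0]],
  ],
)

```text
t: 1.77
tool_pos: [0.4833, -0.0231, 0.3312]
orientation: [-3.133, -0.223, 0.005]
force: [0.2, 0.6, 0.1]
opening: 0.0599
gripper_force: 0.0
```

```bash
python3 - <<'E'
from h import *
to(-162,9,.196)
for n in ["wrist"]:
    c=robot.calibration(n); im,d=robot.read_camera(n); cv2.imwrite("pics/w1.png",im)
    P=cloud(n,d,c); z=P[...,2]; hsv=cv2.cvtColor(im,cv2.COLOR_BGR2HSV)
    J=W2J(P)
    for nm,m in [("block",(z>.022)&(z<.035)&(J[...,0]<-60)&(J[...,0]>-190)&(abs(J[...,1])<110)&(d>0))]:
        m=m.astype(np.uint8)*255
        cc=max(cv2.findContours(m,0,2)[0],key=cv2.contourArea); u=cc[:,0,:]
        r=cv2.minAreaRect(W2J(ray(n,u,.03,c)).astype(np.float32)); print(nm,r)
E
```

```text
t 1.77 tool [ 0.4833 -0.0231  0.3312] jig [-160.3   11.2] yaw err 0.004 tilt [-0.003  0.    -1.   ] F [0.2 0.6 0.1] open 0.0599
tool shift mm [ -1.3   2.3 135.2]
block ((-114.02522277832031, 10.71533203125), (108.60880279541016, 41.686222076416016), 76.15338897705078)
```

View pics/w1.png

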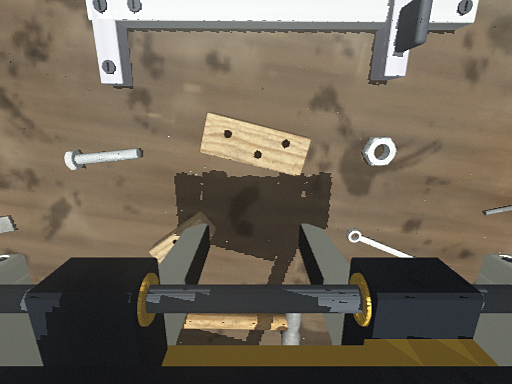

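The wrist view shows the block at (256,143), the nut at (379,151), the bolt at (103,158) and the smaller block behind the fingers near (180,235). The block's jig pose is (-114, 11) at -0.24 rad, which agrees with the top view.

>>> apply_moves(
  series=[
    [[-8,0,0],[0,0,-0.004]],
    [[0,0,34],[0,0,0]],
    [[0,0,34],[0,0,0]],
    [[0,0,33],[0,0,0]],
    [[0,0,20],[0,0,0]],
    [[0,0,12],[0,0,0]],
    [[0,0,0],[0,0,0]],
    [[0,0,0],[0,0,0]],
  ],
)

```text
t: 2.48
tool_pos: [0.4748, -0.0274, 0.2]
orientation: [-3.134, -0.219, 0.001]
force: [0.5, 0.0, 0.7]
opening: 0.0604
gripper_force: 0.0
```

```bash
python3 - <<'E'
from h import *
to(-55,10,.197)
E
```

```text
t 2.48 tool [ 0.4748 -0.0274  0.2   ] jig [-169.3    8.1] yaw err 0.002 tilt [-0.001 -0.    -1.   ] F [0.5 0.  0.7] open 0.0604
tool shift mm [114.3  -1.7   2.9]
```

>>> apply_moves(
  series=[
    [[6,0,4],[0,0,0]],
    [[8,0,0],[0,0,0]],
    [[8,0,0],[0,0,0]],
    [[8,0,0],[0,0,0]],
    [[8,0,0],[0,0,0]],
    [[8,0,0],[0,0,0]],
    [[8,0,0],[0,0,0]],
    [[8,0,0],[0,0,0]],
    [[8,0,0],[0,0,0]],
    [[8,0,0],[0,0,0]],
    [[8,0,0],[0,0,0]],
    [[6,0,0],[0,0,0]],
  ],
)

```text
t: 3.48
tool_pos: [0.5675, -0.013, 0.1957]
orientation: [3.134, 0.223, 0.001]
force: [-1.1, 0.3, 0.3]
opening: 0.0602
gripper_force: 0.5
```

>>> apply_moves(
  series=[
    [[4,0,0],[0,0,0]],
    [[4,0,0],[0,0,0]],
    [[4,0,0],[0,0,0]],
    [[0,0,0],[0,0,0]],
    [[0,0,0],[0,0,0]],
  ],
)

```text
t: 3.9
tool_pos: [0.5785, -0.0114, 0.1958]
orientation: [3.134, 0.223, 0.0]
force: [0.2, -0.1, -0.1]
opening: 0.0601
gripper_force: 0.0
```

```bash
cat >> h.py <<'E'
def blk(n="top"):
    c=robot.calibration(n); im,d=robot.read_camera(n); P=cloud(n,d,c); z=P[...,2]; J=W2J(P); hsv=cv2.cvtColor(im,cv2.COLOR_BGR2HSV)
    m=((z>.02)&(z<.036)&(J[...,0]<8)&(J[...,0]>-100)&(J[...,1]<160)&(J[...,1]>-120)&(hsv[...,0]>5)&(hsv[...,0]<32)&(hsv[...,1]>50)).astype(np.uint8)*255
    m=cv2.morphologyEx(m,cv2.MORPH_CLOSE,np.ones((5,5)))
    cc=max(cv2.findContours(m,0,2)[0],key=cv2.contourArea)
    r=cv2.minAreaRect(W2J(ray(n,cc[:,0,:],.03,c)).astype(np.float32)); print(n,"block jig",np.round(r[0],1),np.round(r[1],1),round(r[2],2)); return im
E
python3 - <<'E'
from h import *
st(); cv2.imwrite("pics/t2.png",blk()[120:230,190:360]); cv2.imwrite("pics/w2.png",blk("wrist"))
E
```

```text
t 3.90 tool [ 0.5785 -0.0114  0.1958] jig [-64.3   9.6] yaw err 0.004 tilt [ 0. -0. -1.] F [ 0.2 -0.1 -0.1] open 0.0601Traceback (most recent call last):
  File "<stdin>", line 2, in <module>
  File "h.py", line 29, in blk
    cc=max(cv2.findContours(m,0,2)[0],key=cv2.contourArea)
ValueError: max() iterable argument is empty
```

>>> apply_moves(
  series=[
    [[4,0,0],[0,0,0]],
    [[4,0,0],[0,0,0]],
    [[3,0,0],[0,0,0]],
    [[1,0,0],[0,0,0]],
    [[0,0,0],[0,0,0]],
  ],
)

```text
t: 4.37
tool_pos: [0.5906, -0.0097, 0.1959]
orientation: [3.134, 0.223, 0.001]
force: [0.4, 0.4, 0.2]
opening: 0.0605
gripper_force: 0.0
```

```bash
python3 - <<'E'
from h import *
st(); cv2.imwrite("pics/w2.png",blk("wrist"))
E
```

```text
t 4.37 tool [ 0.5906 -0.0097  0.1959] jig [-52.1   9.7] yaw err 0.004 tilt [ 0. -0. -1.] F [0.4 0.4 0.2] open 0.0605
wrist block jig [-27.  15.] [ 56.2 107.4] 0.19
```

View pics/w2.png

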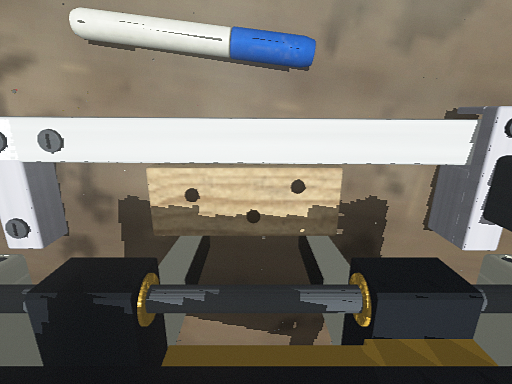

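The block lies parallel to the fence, its far edge at row 166 against the fence front at row 163, so a few millimetres remain. I press on gently until the force rises.

>>> apply_moves(
  series=[
    [[1.5,0,0],[0,0,0]],
    [[1,0,0],[0,0,0]],
    [[1,0,0],[0,0,0]],
    [[0,0,0],[0,0,0]],
  ],
)

```text
t: 4.75
tool_pos: [0.5925, -0.0094, 0.1956]
orientation: [-3.134, -0.222, 0.008]
force: [-11.7, -0.5, 9.9]
opening: 0.06
gripper_force: 6.1
```

>>> apply_moves(
  series=[
    [[1,0,0],[0,0,0]],
    [[1,0,0],[0,0,0]],
    [[0,0,0],[0,0,0]],
  ],
)

```text
t: 5.0
tool_pos: [0.5933, -0.0093, 0.1956]
orientation: [-3.134, -0.222, 0.014]
force: [-22.6, -2.2, 19.7]
opening: 0.0604
gripper_force: 11.5
```

>>> apply_moves(
  series=[
    [[-3,0,0],[0,0,0]],
    [[-6,0,0],[0,0,0]],
    [[-14,0,0],[0,0,0]],
    [[0,0,-30],[0,0,0]],
    [[0,0,-38],[0,0,0]],
    [[0,0,-36],[0,0,0]],
    [[0,0,0],[0,0,0]],
    [[0,0,0],[0,0,0]],
  ],
  claw=0,
)

```text
t: 5.67
tool_pos: [0.5742, -0.0123, 0.3033]
orientation: [3.133, 0.222, 0.011]
force: [0.1, -0.3, -0.4]
opening: 0.0117
gripper_force: 0.0
```

```bash
python3 - <<'E'
from h import *
to(-10,-165,.30); cv2.imwrite("pics/w3.png",blk("wrist"))
E
```

```text
t 5.67 tool [ 0.5742 -0.0123  0.3033] jig [-68.8   9.3] yaw err 0.004 tilt [ 0.007 -0.001 -1.   ] F [ 0.1 -0.3 -0.4] open 0.0117
tool shift mm [ 58.1 174.5   4. ]
wrist block jig [-20.5  15.3] [ 40.9 108.7] 0.18
```

View pics/w3.png

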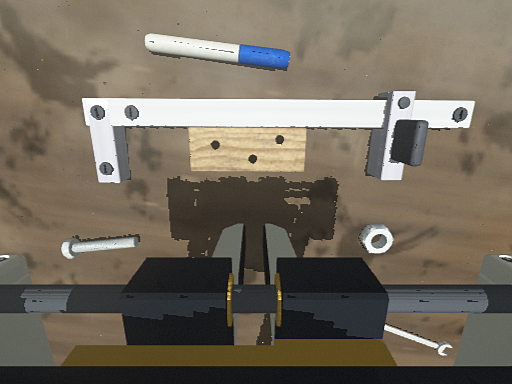

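The block is flat on the fence, occupying (190-305, 127-171), and measures jig x = -20.5. The keeper tab is at (410,143). I move behind the tab.

>>> apply_moves(
  series=[
    [[0,35,0],[0,0,0]],
    [[0,35,0],[0,0,0]],
    [[12,35,0],[0,0,0]],
    [[15,35,0],[0,0,0]],
    [[15,35,0],[0,0,0]],
    [[15,5,0],[0,0,0]],
    [[0,0,0],[0,0,0]],
    [[0,0,0],[0,0,0]],
  ],
)

```text
t: 6.38
tool_pos: [0.6543, -0.1825, 0.2969]
orientation: [-3.132, -0.221, 0.005]
force: [-0.1, 0.6, -0.6]
opening: 0.0007
gripper_force: 0.0
```

```bash
python3 - <<'E'
from h import *
to(-10,-165,.236); n="wrist"; c=robot.calibration(n); im,d=robot.read_camera(n); cv2.imwrite("pics/w4.png",im)
P=cloud(n,d,c); J=W2J(P); m=(P[...,2]>.05)&(P[...,2]<.078)&(J[...,0]>-35)&(J[...,0]<15)&(J[...,1]>-160)&(J[...,1]<-80); print(m.sum(),J[m].min(0),J[m].max(0),np.percentile(J[m],[5,50,95],axis=0))
E
```

```text
t 6.38 tool [ 0.6543 -0.1825  0.2969] jig [ -12.8 -170.3] yaw err 0.003 tilt [-0.004  0.002 -1.   ] F [-0.1  0.6 -0.6] open 0.0007
tool shift mm [ 3.  -5.2 60.9]
693 [ -27.46150111 -126.11466056] [   8.0295104  -115.55800571] [[ -24.4955834  -125.83198416]
 [  -7.21030863 -122.73509227]
 [   7.52810868 -117.09687412]]
```

View pics/w4.png

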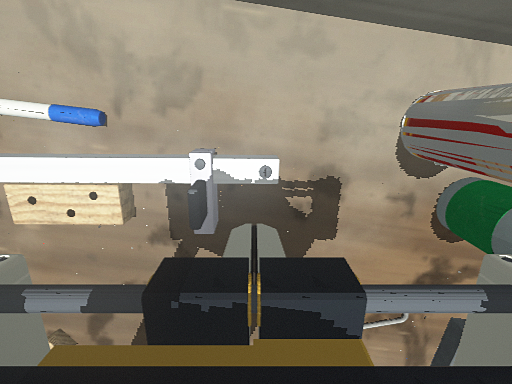

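The closed fingers are behind the tab: the tab is at (197,205), its back face at jig y = -126, and both bottles are clear on the right. I lower and push.

>>> apply_moves(
  series=[
    [[3,0,20],[0,0,0]],
    [[0,0,22],[0,0,0]],
    [[0,0,18],[0,0,0]],
    [[0,0,0],[0,0,0]],
    [[0,-8,0],[0,0,0]],
    [[0,-8,0],[0,0,0]],
    [[0,-6,0],[0,0,0]],
    [[0,-4,0],[0,0,0]],
    [[0,-4,0],[0,0,0]],
    [[0,-4,0],[0,0,0]],
    [[0,0,0],[0,0,0]],
  ],
)

```text
t: 7.35
tool_pos: [0.6534, -0.148, 0.2411]
orientation: [3.132, 0.223, 0.003]
force: [0.3, -0.6, 1.6]
opening: 0.0006
gripper_force: 0.5
```

```bash
python3 - <<'E'
from h import *
to(-10,-3,.237)
E
```

```text
t 7.35 tool [ 0.6534 -0.148   0.2411] jig [  -8.9 -135.9] yaw err 0.004 tilt [ 0.002 -0.001 -1.   ] F [ 0.3 -0.6  1.6] open 0.0006
tool shift mm [  -0.5 -132.9    3.9]
```

>>> apply_moves(
  series=[
    [[0,-5,0],[0,0,0]],
    [[0,-5,0],[0,0,0]],
    [[0,-5,0],[0,0,0]],
    [[0,-5,0],[0,0,0]],
    [[0,-5,0],[0,0,0]],
    [[0,-5,0],[0,0,0]],
    [[0,-5,0],[0,0,0]],
    [[0,-5,0],[0,0,0]],
    [[0,-5,0],[0,0,0]],
    [[0,-5,0],[0,0,0]],
  ],
)

```text
t: 8.18
tool_pos: [0.6459, -0.0982, 0.2397]
orientation: [3.134, 0.223, 0.0]
force: [3.3, -3.7, 3.9]
opening: 0.0006
gripper_force: 2.3
```

```bash
cat >> h.py <<'E'
def tab():
    n="wrist"; c=robot.calibration(n); im,d=robot.read_camera(n); P=cloud(n,d,c); J=W2J(P); g=im.max(2)
    m=(P[...,2]>.055)&(P[...,2]<.075)&(J[...,0]>-32)&(J[...,0]<12)&(d>0)&(g<110)
    h=J[m][:,1]; print("tab y 2/50/98%",m.sum(),np.percentile(h,[2,50,98]).round(1)); return im
E
python3 - <<'E'
from h import *
to(-10,-3,.237); tab(); blk("wrist")
E
```

```text
t 8.18 tool [ 0.6459 -0.0982  0.2397] jig [ -9.6 -85.6] yaw err 0.004 tilt [ 0. -0. -1.] F [ 3.3 -3.7  3.9] open 0.0006
tool shift mm [ -0.1 -82.6   2.7]
tab y 2/50/98% 749 [-87.8 -66.3 -61. ]
wrist block jig [-18.8  12.9] [ 42.7 110.4] 0.24
```

>>> apply_moves(
  series=[
    [[0,-5,0],[0,0,0]],
    [[0,-5,0],[0,0,0]],
    [[0,-5,0],[0,0,0]],
    [[0,-5,0],[0,0,0]],
    [[0,-5,0],[0,0,0]],
    [[0,-5,0],[0,0,0]],
    [[0,-5,0],[0,0,0]],
    [[0,-5,0],[0,0,0]],
    [[0,-5,0],[0,0,0]],
    [[0,-5,0],[0,0,0]],
  ],
)

```text
t: 9.12
tool_pos: [0.6386, -0.0489, 0.2392]
orientation: [3.134, 0.222, -0.001]
force: [3.1, -3.8, -1.8]
opening: 0.0008
gripper_force: 2.5
```

```bash
python3 - <<'E'
from h import *
to(-10,-3,.237); cv2.imwrite("pics/w5.png",tab()); blk("wrist")
E
```

```text
t 9.12 tool [ 0.6386 -0.0489  0.2392] jig [-10.  -35.7] yaw err 0.004 tilt [-0. -0. -1.] F [ 3.1 -3.8 -1.8] open 0.0008
tool shift mm [  0.1 -32.7   2.2]
tab y 2/50/98% 773 [-38.  -16.6 -11.2]
wrist block jig [-18.2  49.7] [ 42.5 107.3] 0.23
```

View pics/w5.png

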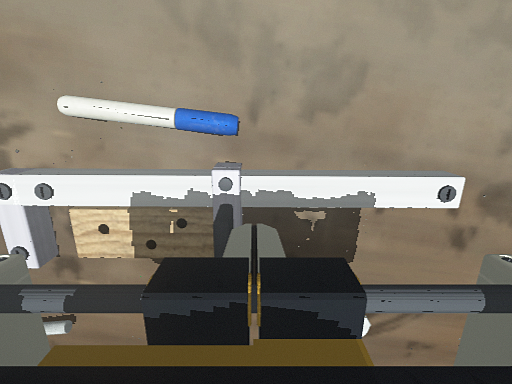

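The block at (70-212, 207-260) is flush with the fence and moving with the keeper jaw at (226,205). About 35 mm remain to the stop at (28,235).

>>> apply_moves(
  series=[
    [[0,-5,0],[0,0,0]],
    [[0,-5,0],[0,0,0]],
    [[0,-5,0],[0,0,0]],
    [[0,-5,0],[0,0,0]],
    [[0,-5,0],[0,0,0]],
    [[0,-3,0],[0,0,0]],
    [[0,-1,0],[0,0,0]],
    [[0,-1,0],[0,0,0]],
    [[0,-1,0],[0,0,0]],
    [[0,0,0],[0,0,0]],
  ],
)

```text
t: 10.05
tool_pos: [0.6342, -0.0186, 0.2393]
orientation: [-3.134, -0.223, 0.001]
force: [2.4, -2.7, -2.1]
opening: 0.0006
gripper_force: 1.6
```

>>> apply_moves(
  series=[
    [[0,-1,0],[0,0,0]],
    [[0,-1,0],[0,0,0]],
    [[0,-1,0],[0,0,0]],
    [[0,0,0],[0,0,0]],
  ],
)

```text
t: 10.38
tool_pos: [0.6338, -0.0155, 0.2395]
orientation: [-3.134, -0.223, 0.001]
force: [1.3, -3.8, -2.8]
opening: 0.0002
gripper_force: 1.8
```

>>> apply_moves(
  series=[
    [[0,-1,0],[0,0,0]],
    [[0,-1,0],[0,0,0]],
    [[0,0,0],[0,0,0]],
  ],
)

```text
t: 10.63
tool_pos: [0.6335, -0.0134, 0.2395]
orientation: [-3.133, -0.223, 0.001]
force: [-0.0, -3.1, -2.7]
opening: 0.0005
gripper_force: 1.8
```

>>> apply_moves(
  series=[
    [[0,-1,0],[0,0,0]],
    [[0,-1,0],[0,0,0]],
    [[0,0,0],[0,0,0]],
  ],
)

```text
t: 10.88
tool_pos: [0.6333, -0.0117, 0.2396]
orientation: [3.133, 0.223, -0.001]
force: [0.7, -4.8, -4.1]
opening: 0.0004
gripper_force: 2.8
```

```bash
python3 - <<'E'
from h import *
st(); cv2.imwrite("pics/w6.png",tab()); blk("wrist")
E
```

```text
t 10.88 tool [ 0.6333 -0.0117  0.2396] jig [-10.2   1.8] yaw err 0.004 tilt [-0.001 -0.001 -1.   ] F [ 0.7 -4.8 -4.1] open 0.0004
tab y 2/50/98% 798 [-5.3 20.7 26.3]
wrist block jig [-18.5  85.8] [ 42.6 106.8] 0.18
```

>>> apply_moves(
  series=[
    [[0,-1,0],[0,0,0]],
    [[0,-1,0],[0,0,0]],
    [[0,0,0],[0,0,0]],
  ],
)

```text
t: 11.23
tool_pos: [0.6332, -0.0112, 0.2396]
orientation: [3.131, 0.221, -0.0]
force: [1.5, -12.5, -4.9]
opening: 0.0001
gripper_force: 6.4
```

>>> apply_moves(
  series=[
    [[0,-1,0],[0,0,0]],
    [[0,-0.5,0],[0,0,0]],
    [[0,0,0],[0,0,0]],
  ],
)

```text
t: 11.48
tool_pos: [0.6331, -0.0107, 0.2396]
orientation: [3.129, 0.22, 0.0]
force: [2.2, -18.2, -6.1]
opening: 0.0002
gripper_force: 9.0
```

The block is trapped: 18 N with almost no motion. I back off, lift clear and check.

>>> apply_moves(
  series=[
    [[0,4,0],[0,0,0]],
    [[0,10,0],[0,0,0]],
    [[0,10,0],[0,0,0]],
    [[0,0,-25],[0,0,0]],
    [[0,0,-35],[0,0,0]],
    [[-30,0,-25],[0,0,0]],
    [[-35,0,-15],[0,0,0]],
    [[-35,-10,0],[0,0,0]],
    [[0,-35,0],[0,0,0]],
    [[0,-35,0],[0,0,0]],
    [[0,0,0],[0,0,0]],
    [[0,0,0],[0,0,0]],
  ],
)

```text
t: 12.48
tool_pos: [0.5259, 0.0344, 0.3405]
orientation: [-3.133, -0.227, -0.002]
force: [0.6, -1.2, 0.1]
opening: 0.0008
gripper_force: 0.0
```

```bash
python3 - <<'E'
from h import *
st(); cv2.imwrite("pics/w7.png",tab()); im=blk("wrist"); cv2.imwrite("pics/w8.png",cv2.resize(im[60:260,120:386],None,fx=3,fy=3,interpolation=cv2.INTER_CUBIC))
E
```

```text
t 12.48 tool [0.5259 0.0344 0.3405] jig [-110.2   62.2] yaw err 0.007 tilt [ 0.001  0.001 -1.   ] F [ 0.6 -1.2  0.1] open 0.0008
tab y 2/50/98% 204 [17.  26.3 26.9]
wrist block jig [-21.   85.9] [108.1  41. ] 89.6
```

View pics/w7.png

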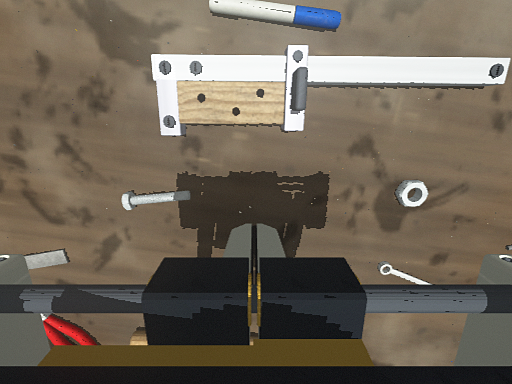

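View pics/w8.png

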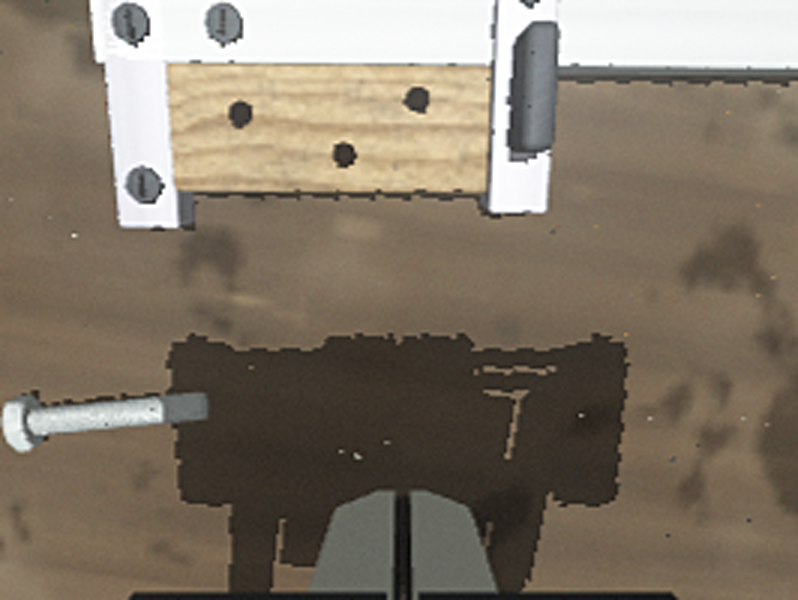

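The crop shows the block at (170-490, 65-192) tight to the fence, stop and keeper with no visible gap. The gripper is well clear, so I hand in.

```bash
python3 -c "
from plant import robot
print(robot.close_job())"
```

```text
the job is handed in; nothing more can be done
None
```

I handed the job in with the block flat against the fence and trapped between end stop and keeper with no visible gap, measured at jig x = -21, y = +86 mm; nothing else was touched, the arm is clear, and the judge's verdict was not shown.

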